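# Break the taper plug free from the gauged air manifold

## Robot

A 7-joint arm with a two-finger parallel gripper is mounted at the origin on the work surface. World frame = base frame: x ahead of the robot, y to its left, z up, the work surface at z = 0. Lengths are in m, angles in rad, forces in N, time in s.
With the tool pointing down it reaches from about 0.425 to 0.875 m from the base axis. Payload 4.7 kg.
Tool frame: the origin (TCP) lies on the centre line of the jaws, within the pads' length; the fingertips stand 25 mm ahead of it and the grasp point (between the pads) lies 6 mm ahead of it; z points along the fingers, y is the line along which they close (so a half turn about z gives the same grasp; the last joint's range is limited). The gripper opens to 85 mm and grips with 20 to 120 N. Pads are 22 mm wide; open, the fingers measure 114 mm over their backs; the gripper's body (76 mm by 85 mm) begins 54 mm behind the grasp point. The pads swing forward as they close: fully open they stand 13 mm farther back than shut.
Start: joints at [-1.298, 0.321, -0.07, 1.45, 0.023, 1.371, -0.057], TCP at [0.166, 0.628, 0.23] pointing down, gripper open.
Joint ranges: [-2.86, 2.86], [-0.3, 2.09], [-1.38, 1.24], [0.06, 2.45], [-1.56, 4.7], [0.09, 2.05], [-2.69, 2.69]. Speed limits (rad/s): [2.57, 2.57, 3.14, 3.14, 3.14, 3.14, 3.14].

## Interface

Orientations are given as a 3x3 rotation matrix whose columns are the frame's x, y, z axes.
In Python, from station import ctrl gives the robot as it stands. The module is installed in compiled form; this text tells all that it offers.
- The arm moves only by the tool step_arm, never from a script. Its argument "steps" is one flat list of numbers, 7 for each row, row after row: the shift along the world's x, y, z in mm, then the turn, a rotation vector about the world's x, y, z in degrees, then the closure in counts, from 0 (fully open) to 255 (shut). A call has 1 to 8 rows; each row is the pose to reach, as a shift and turn from the pose commanded when the call began; what a row does not reach only later rows make up. A row lasts 1/8 s, in which the tool goes at most 62.5 mm and 10.7 degrees, less where a joint would pass 70% of its speed; a pose out of reach is approached as far as the arm can. A call with a gripper value outside its range is refused whole. The fingers move at their own pace and stop on an object; "force" is the grip in N (left out, the last holds). Time passes only in rows, so rows that repeat a pose let the fingers close. It gives the time, the measured TCP pose, the force, the opening and the grip force at its end, in the units of the state.
- ctrl.get_state(): the state, without advancing time (a new reading comes with each control period).
- ctrl.read_camera(name): name is "scene" or "top" or "wrist"; returns the picture (384x512x3 uint8, red, green, blue); there is no depth.
- ctrl.get_calibration(name): a dict with "fov_y" (degrees; the focal length in pixels is half the picture's height over the tangent of half this angle, whatever the lens; pixels are square), "cx", "cy" (the principal point, pixels), "camera_from_world" (4x4, takes a point from world to camera coordinates). Camera axes: x right, y up, looking along -z (the intrinsics and any distortion apply to the point x, -y, -z); pixel columns grow to the right and rows downward; lengths in m; the calibration is good to about 2 mm. A picture is of the moment at which its call begins: read the wrist's pose just before it. get_calibration takes no time and is no camera call; for the wrist camera it gives the pose at the moment of the call.
- ctrl.sign_off(): hands the job in; it is judged then, once.
The state is a dict: "time_s": time; "joint_pos": joint angles; "joint_velocities": joint speeds; "joint_efforts": joint torques, N m; "tcp_pos": TCP position; "tool_rot": TCP orientation; "ft_force": force on the tool from outside, world axes, zero at the start; "moment": the same for the moment, N m; "finger_gap": finger opening in m; "finger_force": force on a finger pad.
Only numpy, scipy, OpenCV 4.12 (cv2) and the standard library are available. Lean on these libraries where they do the work, as an engineer would, in place of code of your own. Each camera call takes 0.05 s, during which the arm holds its last target. There are 200 camera calls.

## Task

Open the test port of the air manifold that carries the dial gauge: twist its taper plug by the bar grip, about 55 degrees either way, to break it free, then pull it straight up out of its port. Lower it, tang first, into the round black pot and let go only when it is down inside; the plug of the other manifold stays in place.

Things in the scene. Friction and masses are not known exactly. Their poses are not given: they have to be found in the camera images.
- plug_grip (a point): Centre of the bar grip of the plug to take: bar 12 (x) by 44 (y) by 36 mm (z up). Below this point: bar to 18 mm, stem to 24, round collar diameter 40 to 29, tapered shank diameter 28 to 25 down to 57, neck, then a flat tang 24 (y) by 5 mm whose end is 76 mm below. Steel, about 0.2 kg. Seated: point 89 mm above the table, 47 mm of the plug in the port.
- port (a point): Mouth of this plug's port, on top of a fixed aluminium block 60 mm tall, 70 wide (x), from y = -50 to +140 mm; z up. Seated bar lies along y. Dial gauge, 52 mm across, facing up, at y = +103, top 95 mm above the table. A straight pull won't free the plug; twisted 45 degrees or more about z, either way, it lifts out easily. Stiff to turn (0.08 N m), stop at 75 degrees.
- plug_b_grip (a point): Centre of the bar grip of the plug that must stay: same make and size, seated in a like manifold that has no gauge.
- pot_floor (a point): Centre of the inner floor of the loose round black plastic pot, 5 mm above the table, z up. Pot: outer diameter 60, inner 52, 55 mm tall, 0.3 kg, open at the top. A plug stood in it shows its bar above the rim and may lean on the rim.
There are look-alikes about, which are no part of the job. What is shaped like the part that bears port but orange or purple is not meant.

How it is judged:
On the way, in this order (a step that is already met when the one before it is completed fails the run):
1. the plug is twisted at least 30 degrees from its seated angle while still in its port (angle between the x axis of plug_grip and the x axis of port, either way round above 0.52 rad and z of plug_grip in the frame of port between 0.02 and 0.035 m and angle between plug_grip's own z axis and vertical below 0.2 rad), for 0.05 s.
2. the plug is pulled up clear of its port (z of plug_grip in the frame of port above 0.078 m), for 0.05 s.
3. the plug is lowered into the pot, tang first, still in the grip, to within 20 mm of the pot's floor (z of plug_grip in the frame of pot_floor below 0.096 m and horizontal distance between plug_grip and pot_floor below 0.035 m and angle between plug_grip's own z axis and vertical below 0.6 rad and contact force between the fingers and plug above 0.5 N), for 0.05 s.
At the end, for the whole second after the job is handed in: The gauged manifold's plug stands in the pot, tang down on its floor (within 10 mm), released and at rest, upright or leaning on the rim by up to 43 degrees; the pot stands upright on the table; the other plug is still seated (moved less than 12 mm) (z of plug_grip in the frame of pot_floor between 0.045 and 0.086 m and horizontal distance between plug_grip and pot_floor below 0.06 m and angle between plug_grip's own z axis and vertical below 0.75 rad and angle between pot_floor's own z axis and vertical below 0.15 rad and height (world z) of pot_floor below 0.015 m and linear speed of plug below 0.05 m/s and distance of plug_b_grip from where it was at the start of the episode below 0.012 m); the robot touches nothing.
It fails at once if the other manifold's plug is pulled or knocked out of place (more than 12 mm) (distance of plug_b_grip from where it was at the start of the episode above 0.012 m).
It also fails if it takes over 45 s, if anything falls off the work surface, if the arm or the gripper's body presses on something with over 40 N, if the wrist force passes 120 N, or if a joint passes its speed limit or range.

## Working session

There is one attempt and no reset: what is moved stays moved. The work goes in short steps, Python scripts to look and compute and a tool call to move; the robot and the scene stay as the last step left them, time stands still between calls to the robot, and variables do not carry over. Pictures are saved under pics/ and viewed, at most 10 in all, crops included, and the job is handed in when it is done.

Besides the shell and the picture viewer there is one more tool, called after ">>>" as name(argument=value, ...) on one line, values as JSON. step_arm: Moves the arm, as the interface text tells. Its arguments: {"type":"object","properties":{"steps":{"type":"array","items":{"type":"number"}},"force":{"type":"number"}},"required":["steps"]}

```bash
mkdir -p pics
cat > h.py <<'E'
import numpy as np, cv2
from station import ctrl
def snap(n,f):
    c=ctrl.get_calibration(n); im=ctrl.read_camera(n); cv2.imwrite(f,im[:,:,::-1]); return im,c
def K(c):
    f=192/np.tan(np.radians(c['fov_y'])/2); return f
def ray(c,u,v,z):
    f=K(c); T=np.array(c['camera_from_world']); d=np.array([(u-c['cx'])/f,-(v-c['cy'])/f,-1.])
    R=T[:3,:3]; o=-R.T@T[:3,3]; d=R.T@d; return o+d*(z-o[2])/d[2]
def proj(c,p):
    T=np.array(c['camera_from_world']); q=T[:3,:3]@np.array(p)+T[:3,3]; f=K(c)
    return c['cx']+f*q[0]/-q[2], c['cy']-f*q[1]/-q[2]
E
python3 - <<'E'
from h import *
import json
a,c=snap('top','pics/t0.png'); b,d=snap('scene','pics/s0.png')
print(c,d)
s=ctrl.get_state(); print(s)
E
```

```text
{'fov_y': 43.11073030963463, 'cx': 256.2300030688447, 'cy': 190.67868704785005, 'camera_from_world': array([[-0.00656607, -0.99994709, -0.00791826, -0.14026105],
       [ 0.99349198, -0.00742372,  0.11365992, -0.49395019],
       [-0.11371269, -0.00712043,  0.99348816, -1.19990077],
       [ 0.        ,  0.        ,  0.        ,  1.        ]])} {'fov_y': 55.798658633141244, 'cx': 250.33273130557046, 'cy': 186.5988814231118, 'camera_from_world': array([[ 0.49504177,  0.86884173, -0.00690542, -0.13083492],
       [-0.48019635,  0.28020873,  0.83120066,  0.18006675],
       [ 0.72411678, -0.40816309,  0.55592966, -1.29558057],
       [ 0.        ,  0.        ,  0.        ,  1.        ]])}
{'time_s': 0.1, 'joint_pos': array([-1.29793258,  0.32177935, -0.07005069,  1.45158785,  0.02259619,
        1.37083059, -0.05691284]), 'joint_velocities': array([ 0.00096256, -0.00231517,  0.0003376 , -0.00257926,  0.0003645 ,
       -0.0009627 ,  0.00122372]), 'joint_efforts': array([-8.74441639e-05, -4.94878507e+01, -3.84059949e-01, -3.15208554e+01,
        1.30182839e-02,  7.45626778e-03, -1.14727325e-05]), 'tcp_pos': array([0.16626146, 0.62784804, 0.22899534]), 'tool_rot': array([[-9.66702656e-01,  2.55902015e-01, -3.64641976e-04],
       [ 2.55902254e-01,  9.66701019e-01, -1.78207055e-03],
       [-1.03535675e-04, -1.81604504e-03, -9.99998346e-01]]), 'ft_force': array([-0.26188115, -0.52770691,  0.29869704]), 'moment': array([ 0.05278632, -0.02842416, -0.02893037]), 'finger_force': 0.0, 'finger_gap': 0.0853936984129586}
```

View pics/t0.png

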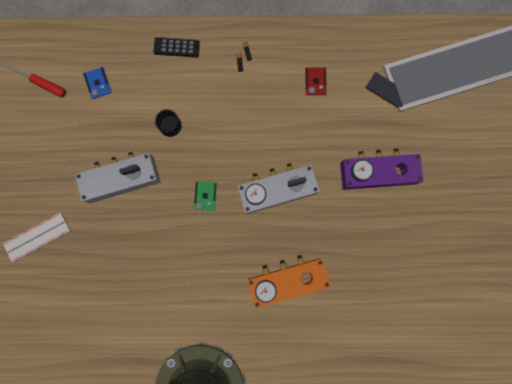

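View pics/s0.png

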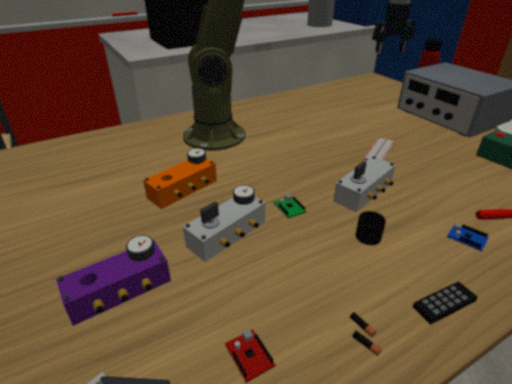

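Top view: there are four manifolds.
- Silver with gauge at (278,189), plug bar at (297,182).
- Silver without gauge at (117,177), plug bar at (130,170). This is plug B and must stay.
- Purple at (383,171) and orange at (289,283). Both have the wrong colour.

The silver one with the dial gauge at (256,194) fits the description. The pot is at (168,123). I'll confirm with an enlarged crop.

Run:
```python
from h import *
im=cv2.imread('pics/t0.png')
a=cv2.resize(im[150:220,225:335],None,fx=7,fy=7,interpolation=cv2.INTER_CUBIC)[:, :770]
b=cv2.resize(im[95:150,140:195],None,fx=2,fy=2)
a[-110:,-110:]=b
cv2.imwrite('pics/c0.png',a)
c=ctrl.get_calibration('top')
for n,u,v,z in [('grip',297,182,.107),('gauge',256,194,.095),('pottop',168,123,.055),('plugB',130,170,.107)]: print(n,ray(c,u,v,z).round(4))
```

```text
grip [ 0.5038 -0.2408  0.107 ]
gauge [ 0.4773 -0.1436  0.095 ]
pottop [0.6626 0.0766 0.055 ]
plugB [0.5356 0.1555 0.107 ]
```

View pics/c0.png

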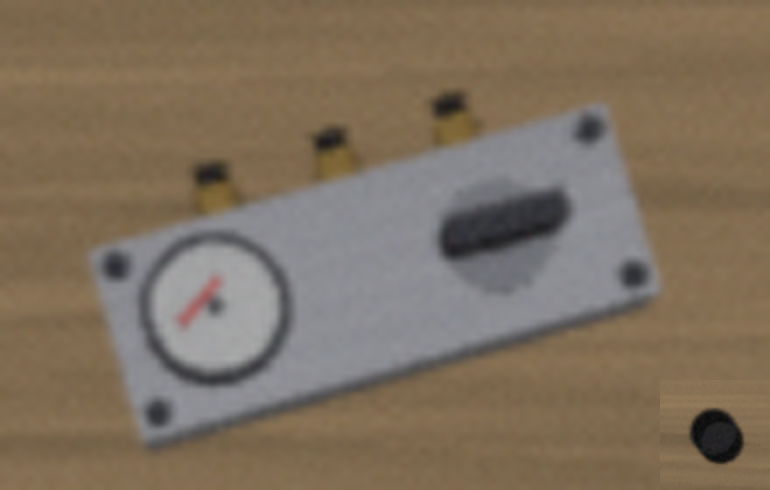

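The crop confirms the grey block with a white dial gauge and a dark bar plug seated on a round collar. I'll move that way, stopping for a look at the pot.

>>> step_arm(steps=[25,-25,5,0,0,-5,0,75,-75,10,0,0,-13,0,125,-125,15,0,0,-21,0,175,-175,20,0,0,-29,0,225,-225,20,0,0,-37,0,270,-275,20,0,0,-45,0,310,-320,20,0,0,-53,0,334,-348,20,0,0,-60,0])

```text
time_s: 1.1
tcp_pos: [0.4946, 0.2862, 0.2498]
tool_rot: [[-0.258, 0.966, -0.0], [0.966, 0.258, -0.0], [0.0, -0.0, -1.0]]
ft_force: [0.4, 1.9, -0.6]
finger_gap: 0.0853
finger_force: 0.0
```

>>> step_arm(steps=[15,-30,0,0,0,0,0,35,-75,0,0,0,0,0,55,-120,0,0,0,0,0,75,-165,0,0,0,0,0,85,-190,0,0,0,0,0,90,-200,0,0,0,0,0,90,-200,0,0,0,0,0])

```text
time_s: 1.98
tcp_pos: [0.5835, 0.0882, 0.2497]
tool_rot: [[-0.261, 0.965, -0.001], [0.965, 0.261, 0.0], [0.0, -0.001, -1.0]]
ft_force: [0.5, 0.7, 0.9]
finger_gap: 0.0856
finger_force: 0.0
```

Run:
```python
from h import *
a,c=snap('wrist','pics/w1.png')
s=ctrl.get_state(); print(s['time_s'],s['tcp_pos'],np.degrees(np.arctan2(s['tool_rot'][1,1],s['tool_rot'][0,1])),c['fov_y'],s['joint_pos'])
for p in [(.66,.075,.055),(.66,.075,.005)]: print(proj(c,p))
```

```text
2.025 [0.58330561 0.08936274 0.24974992] 15.246697440948376 64.17778277760101 [-0.61067083  0.19249885  0.47868272  1.59365273 -0.09064955  1.3779749
  0.144003  ]
(np.float64(316.16213859194903), np.float64(198.7345726607422))
(np.float64(308.76409012702203), np.float64(187.87175403809076))
```

View pics/w1.png

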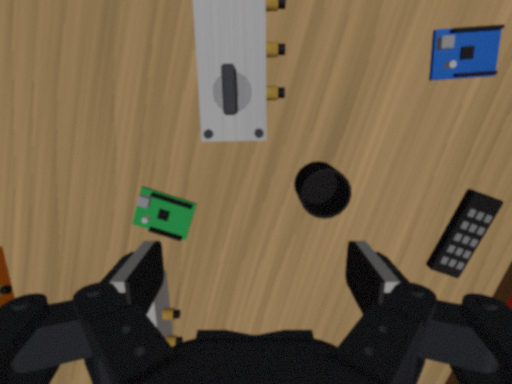

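Wrist view: the pot rim is around (322,189) and manifold B's plug is at (230,90), left untouched. I'll fit the pot silhouette and move on towards the plug.

```bash
cat >> h.py <<'E'
from scipy.optimize import minimize
def fitpot(im,c,p0,box):
    x0,y0,x1,y1=box; g=im[y0:y1,x0:x1].max(2)<60
    t=np.linspace(0,2*np.pi,60)
    def cost(p):
        pts=[proj(c,(p[0]+.03*np.cos(a),p[1]+.03*np.sin(a),z)) for a in t for z in (0,.055)]
        h=cv2.convexHull((np.array(pts,np.float32)-[x0,y0]).astype(np.float32))*16
        m=np.zeros(g.shape,np.uint8); cv2.fillConvexPoly(m,h.astype(np.int32),1,shift=4); return (m.astype(bool)^g).sum()
    r=minimize(cost,p0,method='Nelder-Mead',options=dict(initial_simplex=[p0,[p0[0]+.01,p0[1]],[p0[0],p0[1]+.01]],xatol=1e-4))
    return r.x,r.fun,g.sum()
E
python3 - <<'E'
from h import *
im=cv2.imread('pics/w1.png'); c=ctrl.get_calibration('wrist')
print(fitpot(im,c,[.66,.075],(280,150,365,230)))
im=cv2.imread('pics/t0.png'); c=ctrl.get_calibration('top')
print(fitpot(im,c,[.66,.075],(145,100,192,147)))
E
```

```text
(array([0.66720825, 0.08377197]), np.float64(330.0), np.int64(2289))
(array([0.66989258, 0.08189453]), np.float64(98.0), np.int64(512))
```

>>> step_arm(steps=[-10,-30,0,0,0,0,0,-25,-85,0,0,0,0,0,-40,-145,0,0,0,0,0,-55,-205,0,0,0,0,0,-70,-260,0,0,0,0,0,-78,-305,0,0,0,0,0,-80,-330,0,0,0,0,0,-80,-330,0,0,0,0,0])

```text
time_s: 3.02
tcp_pos: [0.5035, -0.2425, 0.2501]
tool_rot: [[-0.26, 0.966, 0.0], [0.966, 0.26, -0.0], [-0.0, -0.0, -1.0]]
ft_force: [0.5, 0.1, 0.7]
finger_gap: 0.0851
finger_force: 0.0
```

Run:
```python
from h import *
a,c=snap('wrist','pics/w2.png')
s=ctrl.get_state(); print(s['time_s'],s['tcp_pos'],s['joint_pos'])
print(proj(c,(.504,-.241,.107)))
```

```text
3.075 [ 0.50415643 -0.24062731  0.24991649] [-0.26377921  0.13122753  0.73003709  1.67577824 -0.09000384  1.36894095
  0.74589397]
(np.float64(256.2366439896968), np.float64(180.09078870300456))
```

View pics/w2.png

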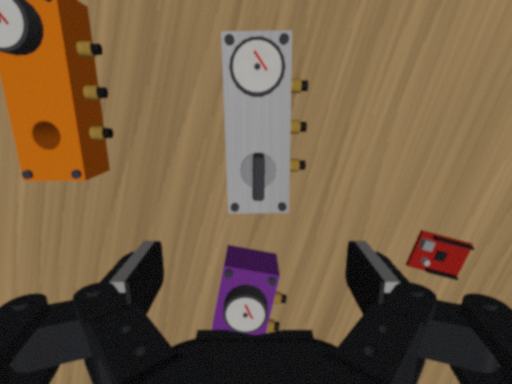

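Wrist view: the grey gauged block is aligned vertically, its bar spans about (258,152)–(258,200), and the gauge is at (257,66). I'll fit the bar's pose.

```bash
cat >> h.py <<'E'
def fitbar(im,c,p0,box,thr,zc=.089):
    x0,y0,x1,y1=box; g=im[y0:y1,x0:x1].max(2)<thr
    def cost(p):
        C,S=np.cos(p[2]),np.sin(p[2])
        pts=[proj(c,(p[0]+C*a-S*b,p[1]+S*a+C*b,zc+z)) for a in(-.006,.006) for b in(-.022,.022) for z in(-.018,.018)]
        h=cv2.convexHull((np.array(pts)-[x0,y0]).astype(np.float32))*16
        m=np.zeros(g.shape,np.uint8); cv2.fillConvexPoly(m,h.astype(np.int32),1,shift=4); return (m.astype(bool)^g).sum()
    p0=np.array(p0); r=minimize(cost,p0,method='Nelder-Mead',options=dict(initial_simplex=[p0,p0+[.006,0,0],p0+[0,.006,0],p0+[0,0,.1]],xatol=1e-4))
    return r.x,np.degrees(r.x[2]),r.fun,g.sum()
E
python3 - <<'E'
from h import *
im=cv2.imread('pics/w2.png'); c=ctrl.get_calibration('wrist')
T=np.array(c['camera_from_world']); print('cam',-T[:3,:3].T@T[:3,3])
print(im[176,235:280].max(1))
for t in(70,85): print(fitbar(im,c,[.504,-.241,.27],(240,140,276,208),t))
for t in(50,80):
  g=im[140:208,240:276].max(2)<t; ys,xs=np.nonzero(g); print(t,xs.min()+240,xs.max()+240,ys.min()+140,ys.max()+140)
print('gauge->',ray(c,257,66,.095))
E
```

```text
cam [ 0.48517762 -0.17522368  0.39440448]
[150 149 151 150 148 143 134 127 127 125 123 127 127 128 126 123 117  94
  70  55  57  60  58  60  62  64  59  60  68  93 116 125 126 124 128 129
 127 128 130 131 136 146 150 151 149]
(array([ 0.50649122, -0.24005616,  0.26063977]), np.float64(14.933558737008918), np.float64(175.0), np.int64(474))
(array([ 0.50642823, -0.23790749,  0.23727573]), np.float64(13.594897904476488), np.float64(148.0), np.int64(522))
50 254 262 154 158
80 253 264 153 199
gauge-> [ 0.47785206 -0.13871955  0.095     ]
```

>>> step_arm(steps=[2,2,-30,0,0,0,60,2,2,-70,0,0,0,100,2,2,-105,0,0,0,100,2,2,-130,0,0,0,100,2,2,-145,0,0,0,100,2,2,-152,0,0,0,100,2,2,-152,0,0,0,100], force=25)

```text
time_s: 3.95
tcp_pos: [0.5061, -0.2395, 0.0982]
tool_rot: [[-0.263, 0.965, 0.0], [0.965, 0.263, 0.0], [0.0, 0.0, -1.0]]
ft_force: [-0.4, 0.3, 0.6]
finger_gap: 0.052
finger_force: 0.0
```

Run:
```python
from h import *
a,c=snap('wrist','pics/w3.png')
s=ctrl.get_state(); print(s['time_s'],s['tcp_pos'],s['ft_force'],s['finger_gap'])
```

```text
4.0 [ 0.50630998 -0.23989829  0.0987123 ] [0.7771497  0.53826235 0.53364987] 0.05190473530946985
```

View pics/w3.png

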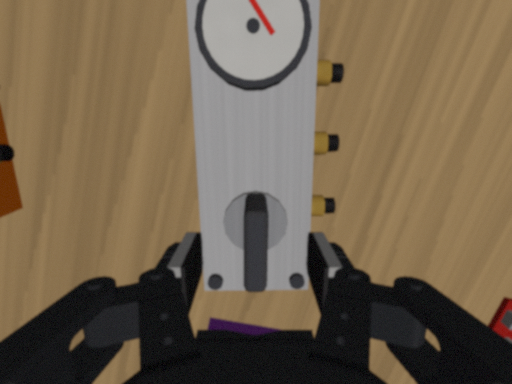

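The bar at (256,250) is centred between the jaws at (200 and 312). I'll check the offset along the bar.

Run:
```python
from h import *
c=ctrl.get_calibration('wrist'); s=ctrl.get_state()
f=lambda u,v,z:(np.array(s['tool_rot']).T@(ray(c,u,v,z)-s['tcp_pos'])).round(4)
im=cv2.imread('pics/w3.png'); print(im[185:300:3,256].max(1))
print('top far end',f(256,290,.107),'top near end',f(256,212,.107),'gauge',f(253,26,.095),'collar',f(256,221,.065))
```

```text
[150 150 106  46  34  33  32  37  34  50  56  59  62  56  62  61  62  57
  65  63  63  61  63  60  61  59  62  54  62  63  59  61  60  60  55  58
 127 137 141]
top far end [-0.0205 -0.0001 -0.0083] top near end [ 0.0212 -0.0002 -0.0083] gauge [ 0.1027 -0.0016  0.0037] collar [0.0008 0.     0.0337]
```

Centred within about 0.5 mm. I'll close the gripper.

>>> step_arm(steps=[0,0,0,0,0,0,160,0,0,0,0,0,0,230,0,0,0,0,0,0,255,0,0,0,0,0,0,255,0,0,0,0,0,0,255], force=25)

```text
time_s: 4.62
tcp_pos: [0.5064, -0.2401, 0.0986]
tool_rot: [[-0.262, 0.965, 0.001], [0.965, 0.262, -0.0], [-0.001, 0.001, -1.0]]
ft_force: [0.8, 0.1, 4.2]
finger_gap: 0.0109
finger_force: 27.2
```

>>> step_arm(steps=[0,0,0,0,0,0,255,0,0,0,0,0,-4,255,0,0,0,0,0,-10,255,0,0,0,0,0,-16,255,0,0,0,0,0,-22,255,0,0,0,0,0,-28,255], force=80)

```text
time_s: 5.38
tcp_pos: [0.5061, -0.2408, 0.0987]
tool_rot: [[0.225, 0.974, 0.001], [0.974, -0.225, -0.001], [-0.001, 0.002, -1.0]]
ft_force: [1.4, -1.2, 4.9]
finger_gap: 0.0091
finger_force: 79.6
```

>>> step_arm(steps=[0,0,0,0,0,-6,255,0,0,0,0,0,-12,255,0,0,0,0,0,-18,255,0,0,0,0,0,-24,255,0,0,0,0,0,-28,255,0,0,0,0,0,-28,255,0,0,0,0,0,-28,255])

```text
time_s: 6.25
tcp_pos: [0.5061, -0.2406, 0.0987]
tool_rot: [[0.654, 0.757, 0.001], [0.757, -0.654, -0.001], [0.0, 0.001, -1.0]]
ft_force: [1.3, -0.7, 5.9]
finger_gap: 0.0091
finger_force: 79.7
```

>>> step_arm(steps=[0,0,2,0,0,0,255,0,0,5,0,0,0,255,0,0,9,0,0,0,255,0,0,14,0,0,0,255])

```text
time_s: 6.75
tcp_pos: [0.5051, -0.24, 0.1122]
tool_rot: [[0.654, 0.756, -0.001], [0.756, -0.654, 0.0], [-0.0, -0.001, -1.0]]
ft_force: [0.3, -0.1, -2.3]
finger_gap: 0.0089
finger_force: 78.8
```

>>> step_arm(steps=[0,0,10,0,0,0,255,0,0,25,0,0,0,255,0,0,45,0,0,0,255,0,0,65,0,0,0,255,0,0,85,0,0,0,255,0,0,98,0,0,0,255,0,0,102,0,0,0,255,0,0,102,0,0,0,255])

```text
time_s: 7.75
tcp_pos: [0.5056, -0.2399, 0.2139]
tool_rot: [[0.654, 0.757, -0.0], [0.757, -0.654, 0.0], [-0.0, -0.0, -1.0]]
ft_force: [-0.0, -0.4, -3.3]
finger_gap: 0.0091
finger_force: 78.8
```

>>> step_arm(steps=[10,20,0,0,0,0,255,30,60,0,0,0,0,255,52,105,0,0,0,0,255,75,150,0,0,0,0,255,97,195,0,0,0,0,255,115,232,0,0,0,0,255,122,250,0,0,0,0,255,122,250,0,0,0,0,255])

```text
time_s: 8.75
tcp_pos: [0.6273, 0.0108, 0.213]
tool_rot: [[0.652, 0.758, -0.002], [0.758, -0.652, -0.001], [-0.002, -0.001, -1.0]]
ft_force: [-0.9, -0.5, -1.9]
finger_gap: 0.0088
finger_force: 78.8
```

Run:
```python
from h import *
a,c=snap('wrist','pics/w4.png')
s=ctrl.get_state(); print(s['time_s'],s['tcp_pos'],s['ft_force'],s['finger_gap'],s['joint_pos'])
print(proj(c,(.667,.083,.055)),proj(c,(.667,.083,.005)))
snap('top','pics/t4.png');
```

```text
8.8 [0.62699847 0.00844833 0.21346556] [-0.86823212 -1.73040374 -2.87214061] 0.009193869149657476 [-0.66697884  0.34299841  0.77120333  1.55861932 -0.24119576  1.34027238
 -0.58266926]
(np.float64(237.4454053136876), np.float64(92.6380508163761)) (np.float64(239.90074609897155), np.float64(94.74197429689265))
```

View pics/w4.png

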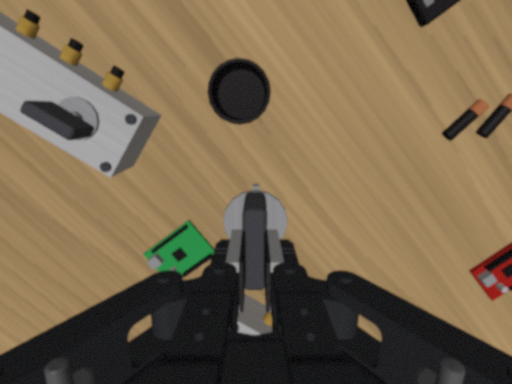

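The pot is seen nearly from above at (239,91), and the plug hangs upright in the grip. I'll refine the pot position.

Run:
```python
from h import *
im=cv2.imread('pics/w4.png'); c=ctrl.get_calibration('wrist')
p=fitpot(im,c,[.667,.083],(195,45,285,135)); print(p)
s=ctrl.get_state()
print((p[0]-s['tcp_pos'][:2])*1000)
```

```text
(array([0.66720186, 0.0775961 ]), np.float64(407.0), np.int64(3019))
[40.29131816 70.3848653 ]
```

Run:
```python
from h import *
for k in range(2):
    im,c=snap('wrist','pics/w5.png'); s=ctrl.get_state()
    for t in (60,80):
        g=(im[45:140,190:290].max(2)<t).astype(np.uint8)
        n=max(cv2.findContours(g,0,2)[0],key=cv2.contourArea); (u,v),r=cv2.minEnclosingCircle(n); u+=190;v+=45
        print(t,u,v,r,cv2.fitEllipse(n),'rim',ray(c,u,v,.055).round(4),'tcp',s['tcp_pos'].round(4))
    # expected radius and plug tang / collar check
    a=proj(c,(.667,.08,.055)); b=proj(c,(.697,.08,.055)); print('exp r',np.hypot(a[0]-b[0],a[1]-b[1]))
im=cv2.imread('pics/w4.png'); print(im[91,200:280].max(1))
im,c=snap('top','pics/t5.png'); print(fitpot(im,c,[.667,.08],(145,100,192,147)))
```

```text
60 236.5 87.56451797485352 31.883771896362305 ((45.85586929321289, 42.70402526855469), (59.52391052246094, 63.05061721801758), 170.38307189941406) rim [0.6694 0.0831 0.055 ] tcp [0.6269 0.0068 0.2141]
80 235.5895538330078 87.76865768432617 32.321449279785156 ((45.88273239135742, 42.687095642089844), (60.59700393676758, 64.08113098144531), 172.25579833984375) rim [0.6687 0.0836 0.055 ] tcp [0.6269 0.0068 0.2141]
exp r 32.96063508764474
60 235.6494255065918 87.59770202636719 31.807849884033203 ((45.4343147277832, 42.60609817504883), (59.489410400390625, 63.034996032714844), 170.10385131835938) rim [0.669  0.0833 0.055 ] tcp [0.627  0.007  0.2143]
80 235.71328735351562 87.42657470703125 32.257667541503906 ((45.4788818359375, 42.53737258911133), (60.563758850097656, 64.03679656982422), 170.59034729003906) rim [0.6691 0.0834 0.055 ] tcp [0.627  0.007  0.2143]
exp r 32.92527730086502
[154 153 153 153 152 153 142 113  73  39  33  25  10   7   9  15  15  22
  30  36  40  40  40  40  40  39  39  38  39  42  37  38  38  38  35  39
  40  40  36  38  37  37  41  35  37  40  38  39  39  41  39  40  36  37
  40  41  39  36  35  39  34  37  38  40  27  18  25  30  38  62 105 141
 157 162 158 158 159 156 157 160]
(array([0.69348682, 0.06998413]), np.float64(844.0), np.int64(1458))
```

>>> step_arm(steps=[12,22,0,0,0,0,255,28,50,0,0,0,0,255,38,68,-10,0,0,0,255,42,75,-25,0,0,0,255,42,75,-45,0,0,0,255,42,75,-55,0,0,0,255,42,75,-55,0,0,0,255])

```text
time_s: 9.88
tcp_pos: [0.6687, 0.0837, 0.1577]
tool_rot: [[0.655, 0.756, -0.002], [0.756, -0.655, -0.001], [-0.002, -0.001, -1.0]]
ft_force: [0.3, 0.2, -2.7]
finger_gap: 0.0086
finger_force: 78.8
```

Run:
```python
from h import *
a,c=snap('wrist','pics/w6.png')
s=ctrl.get_state(); print(s['time_s'],s['tcp_pos'],s['ft_force'],s['tool_rot'])
b,d=snap('scene','pics/s6.png')
cv2.imwrite('pics/m6.png',np.hstack([a,cv2.resize(b[150:290,290:430],(384,384),interpolation=cv2.INTER_CUBIC)[:, :284]])[:,:,::-1])
print(ctrl.get_state()['tcp_pos'],[proj(c,(.669,.0833,z)) for z in(.055,.005)])
p=s['tcp_pos']+np.array([0,0,-.006]);print('tang in wrist',proj(c,p-[0,0,.08]))
```

```text
9.925 [0.66937126 0.08386633 0.15883736] [-1.1699702   0.53349684 -2.21020859] [[ 6.54882295e-01  7.55730727e-01 -4.98387316e-04]
 [ 7.55730606e-01 -6.54882478e-01 -4.35957053e-04]
 [-6.55851261e-04 -9.11459934e-05 -9.99999781e-01]]
[0.66984379 0.08418015 0.15954076] [(np.float64(256.24542337736654), np.float64(190.98229246344113)), (np.float64(256.003753636506), np.float64(177.72975092358314))]
tang in wrist (np.float64(256.2412382890625), np.float64(196.17698480775792))
```

View pics/m6.png

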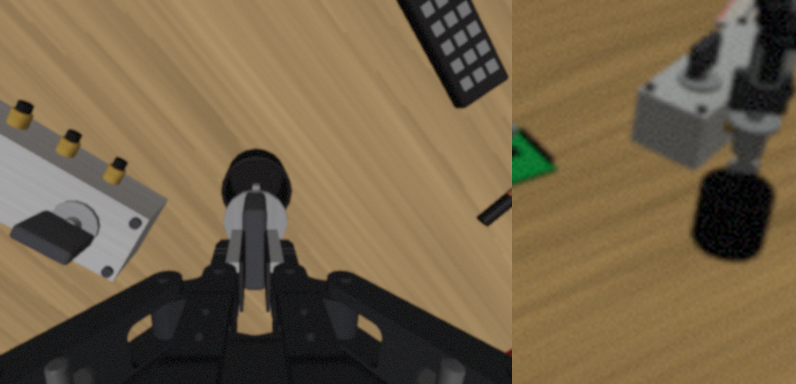

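The tang is over the pot, and the rim is centred near (256,190) as predicted. Lowering now.

>>> step_arm(steps=[0,0,-10,0,0,0,255,0,0,-22,0,0,0,255,0,0,-34,0,0,0,255,0,0,-46,0,0,0,255,0,0,-56,0,0,0,255,0,0,-62,0,0,0,255,0,0,-64,0,0,0,255,0,0,-64,0,0,0,255])

```text
time_s: 10.98
tcp_pos: [0.6699, 0.085, 0.0952]
tool_rot: [[0.654, 0.757, 0.0], [0.757, -0.654, -0.0], [0.0, 0.0, -1.0]]
ft_force: [-0.5, -0.3, -2.4]
finger_gap: 0.0093
finger_force: 78.8
```

>>> step_arm(steps=[0,0,-1,0,0,0,255,0,0,-2,0,0,0,255,0,0,-2,0,0,0,255])

```text
time_s: 11.35
tcp_pos: [0.6697, 0.085, 0.0931]
tool_rot: [[0.654, 0.757, 0.0], [0.757, -0.654, -0.0], [0.0, 0.0, -1.0]]
ft_force: [-0.3, 0.0, -2.1]
finger_gap: 0.0092
finger_force: 78.8
```

>>> step_arm(steps=[0,0,-1,0,0,0,255,0,0,-2,0,0,0,255,0,0,-2,0,0,0,255])

```text
time_s: 11.72
tcp_pos: [0.6696, 0.085, 0.0909]
tool_rot: [[0.654, 0.757, -0.0], [0.757, -0.654, -0.0], [-0.0, -0.0, -1.0]]
ft_force: [-0.1, -1.2, -3.5]
finger_gap: 0.009
finger_force: 78.9
```

Run:
```python
from h import *
b,d=snap('scene','pics/s7.png'); a,c=snap('wrist','pics/w7.png')
cv2.imwrite('pics/m7.png',np.hstack([a,cv2.resize(b[150:290,290:430],(384,384),interpolation=cv2.INTER_CUBIC)[:, :284]])[:,:,::-1])
```

```text
(no output)
```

View pics/m7.png

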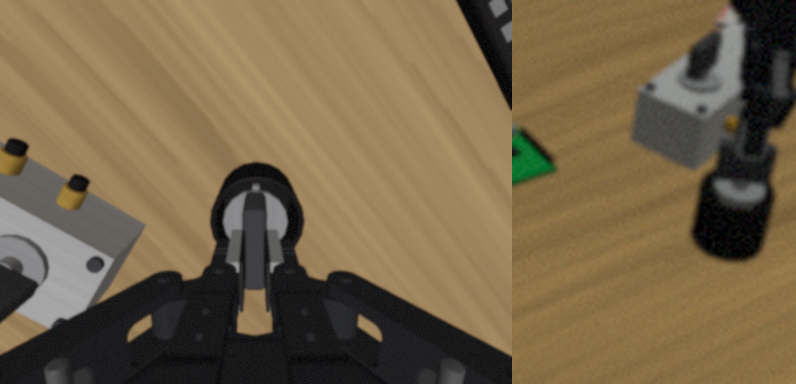

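The plug's collar sits concentrically in the pot mouth at (256,215). I'll release and retreat.

>>> step_arm(steps=[0,0,0,0,0,0,220,0,0,0,0,0,0,190,0,0,0,0,0,0,140,0,0,0,0,0,0,80,0,0,0,0,0,0,20,0,0,0,0,0,0,0,0,0,0,0,0,0,0,0,0,0,0,0,0], force=20)

```text
invalid input at $.steps: expected a multiple of 7 numbers
```

>>> step_arm(steps=[0,0,8,0,0,0,0,0,0,22,0,0,0,0,0,0,45,0,0,0,0,0,0,75,0,0,0,0,0,0,105,0,0,0,0,0,0,125,0,0,0,0,0,0,130,0,0,0,0,0,0,130,0,0,0,0])

```text
time_s: 12.82
tcp_pos: [0.6695, 0.085, 0.2207]
tool_rot: [[0.654, 0.757, -0.0], [0.757, -0.654, -0.0], [-0.0, -0.0, -1.0]]
ft_force: [-0.2, 0.0, -0.1]
finger_gap: 0.0854
finger_force: 0.0
```

Run:
```python
from h import *
b,d=snap('scene','pics/s8.png'); a,c=snap('wrist','pics/w8.png'); print(ctrl.get_state()['time_s'])
cv2.imwrite('pics/m8.png',np.hstack([a,cv2.resize(b[150:290,290:430],(384,384),interpolation=cv2.INTER_CUBIC)[:, :284]])[:,:,::-1])
```

```text
12.925
```

View pics/m8.png

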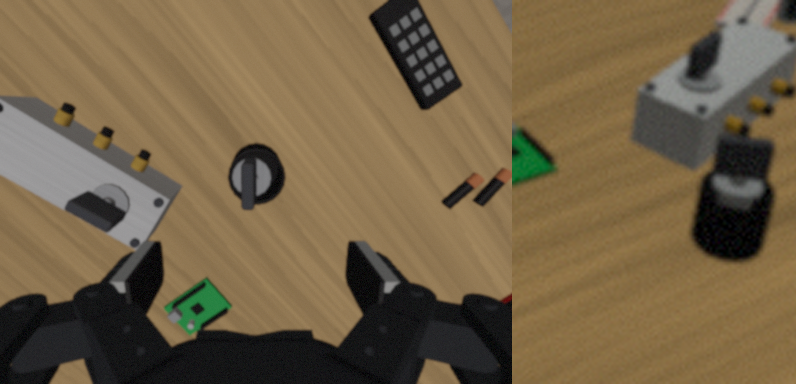

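My release call was refused because it had a wrong number count. The lift call's own open command then let go of the plug as the arm rose, and it came out well. The view shows the plug standing in the pot at (250,180), the pot upright, plug B seated and the gripper clear. I'll let it settle briefly, then hand in.

>>> step_arm(steps=[0,0,10,0,0,0,0,0,0,20,0,0,0,0,0,0,20,0,0,0,0,0,0,20,0,0,0,0,0,0,20,0,0,0,0])

```text
time_s: 13.55
tcp_pos: [0.6695, 0.085, 0.2407]
tool_rot: [[0.654, 0.757, -0.001], [0.757, -0.654, -0.0], [-0.0, -0.0, -1.0]]
ft_force: [-0.4, -0.2, -0.4]
finger_gap: 0.0855
finger_force: 0.0
```

```bash
python3 -c "
from station import ctrl
print(ctrl.sign_off())"
```

```text
the job is handed in; nothing more can be done
None
```

The job is handed in at about 13.6 s: the gauged manifold's plug was twisted about 56°, pulled and left standing in the pot, with the other plug still seated; the release call was refused for a typing error, so the plug was let go at the start of the lift instead, and sign-off returned no verdict.

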